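# Shift the feed gearbox into third

### The job

Put the feed gearbox into third: pushing with the fingertips only and without gripping the lever, bring its knobbed lever level with the gate's cross passage, push it across to the right-hand side, then forward, fully home in the right-hand slot away from the robot (left and right as seen from the robot). Push gently, do not dip into the right-hand slot nearer the robot, and leave the hammer, the glue bottle and the wooden block where they are.

Things in the scene. Friction and masses are not known exactly. Their poses are not given: they have to be found in the camera images.
- gearbox: Grey cast gearbox bolted to the bench, 160 x 170 mm, deck 92 mm high, on a 200 x 210 x 12 mm foot, immovable. Origin: centre of its underside on the bench. Its x axis is 'forward' (away from the robot at yaw 0), its y axis is left, z up; it may be turned up to 0.4 rad. A motor (90 mm thick, 97 mm high) sticks out behind it, from x = 80 to 233 mm; a pulley (68 mm across, top at 89 mm) on its left, out to y = 134 mm; nothing but the lever rises above 100 mm.
- gate (a point): Centre of the H-shaped opening in the steel gate plate on the deck (plate 100 x 92 mm, 8 mm thick, top 100 mm above the bench, at this point). Axes as the gearbox. Two slots run fore and aft, centred 15.4 mm left and right of here, each 15 mm wide, with ends 25.3 mm forward and aft of here; a cross passage 18 mm wide through the centre joins them; the wall ends beside the passage are rounded and guide the stem in.
- third_slot (a point): Where the 10 mm lever stem stands at the plate's top when third is fully home: front end of the right-hand slot, 20.2 mm forward and 15.4 mm right of point gate.
- knob (a point): Centre of the black ball knob (34 mm across) on top of the lever, 145 mm from the lever's pivot, which lies 80 mm below point gate; the knob stands about 60 to 65 mm above the plate. The lever is a 10 mm steel stem. It stays where it is left (friction only, no spring: about 2 N at the knob moves it), starts somewhere in the left-hand slot, and cannot be lifted. Axes turn with the lever.
- across (a joint): Sideways lean of the lever, rad: 0 upright, + to the right (gearbox -y). The left slot is at -0.20, the right slot at +0.20, with about 0.03 of play. Knob offset to the right of the gate centre is 145 mm x sin of it.
- fore (a joint): Fore and aft lean of the lever, rad: 0 upright (in the cross passage), + forward (gearbox +x). Slot ends stop it at about +0.26 and -0.26. Within about 0.05 of 0 it can pass across. Knob offset forward of the gate centre is 145 mm x sin of it.
- hammer: Hammer lying on the bench to the left and on the robot's side of the gearbox; bystander.
- glue: Yellow glue bottle, 56 mm across, 140 mm high, standing to the right of the gearbox; bystander. Origin at its foot.
- block: Wooden cube, 45 mm, on the bench to the right and on the robot's side of the gearbox; bystander. Origin at the centre of its underside.

How it is judged:
By the outcome, as a careful person would: the job done as asked, in the order asked, and still so for the second after the job is handed in, with the robot touching nothing.
It also fails if it takes over 54 s, if anything falls off the work surface, if the arm or the gripper's body presses on something with over 40 N, if the wrist force passes 120 N, or if a joint passes its speed limit or range.

### The arm

A 6-joint arm with a two-finger parallel gripper is mounted at the origin on the work surface. World frame = base frame: x ahead of the robot, y to its left, z up, the work surface at z = 0. Lengths are in mm, angles in rad, forces in N, time in s.
With the tool pointing down it reaches from about 375 to 925 mm from the base axis. Payload 5.7 kg.
Tool frame: the origin (TCP) lies midway between the tips of the shut fingers; the grasp point (between the pads) lies 19 mm behind it; z points along the fingers, y is the line along which they close (so a half turn about z gives the same grasp; the last joint's range is limited). The gripper opens to 88 mm and grips with 3 to 60 N. Pads are 20 mm wide; open, the fingers measure 115 mm over their backs; the gripper's body (75 mm by 178 mm) begins 61 mm behind the grasp point.
Start: joints at [1.18, 0.359, 1.51, -0, 1.272, -0.115], TCP at [163.383, 577.294, 222.623] pointing down, gripper open.
Joint ranges: [-2.97, 2.97], [-1.01, 2.36], [0.21, 2.38], [-0.96, 4.11], [0.2, 2.71], [-2.98, 2.98]. Speed limits (rad/s): [2.39, 2.39, 3.14, 3.14, 3.14, 3.14].

### API

Orientations are given as a 3x3 rotation matrix whose columns are the frame's x, y, z axes.
In Python, from station import monitor, eyes, ticket gives the robot as it stands. The module is installed in compiled form; this text tells all that it offers.
- The arm moves only by the tool step_arm, never from a script. Its argument "steps" is a list of rows, each a list of 4 numbers: the shift along the tool's x, y, z in mm, then the turn about the tool's z in rad. A call has 1 to 5 rows; each row is the pose to reach, as a shift and turn from the pose commanded when the call began, along the tool's axes at that moment; what a row does not reach only later rows make up. A row lasts 1/10 s, in which the tool goes at most 50 mm and 8.59 degrees, less where a joint would pass 70% of its speed; a pose out of reach is approached as far as the arm can. A call with a gripper value outside its range is refused whole. "fingers" is the gripper's target within -1 to 1 (shut at 1, half-way at 0, fully open at -1), set as the call begins (left out, the last holds). The fingers move at their own pace and stop on an object; "newtons" is the grip in N (left out, the last holds). Time passes only in rows, so rows that repeat a pose let the fingers close. It gives the time, the measured TCP pose, the force, the opening and the grip force at its end, in the units of the state.
- monitor.get_state(): the state, without advancing time (a new reading comes with each control period).
- eyes.capture(name): name is "scene" or "top"; returns a dict with "img" (480x640x3 uint8, red, green, blue), "vfov" (degrees; the focal length in pixels is half the picture's height over the tangent of half this angle, whatever the lens; pixels are square), "cx", "cy" (the principal point, pixels), "pose" (4x4, takes a point from camera to world coordinates). Camera axes: x right, y down, z forward; pixel columns grow to the right and rows downward; lengths in mm; the calibration is good to about 2 mm. A picture is of the moment at which its call begins. There is no depth.
- ticket.hand_in(): hands the job in; it is judged then, once.
The state is a dict: "time": time; "q": joint angles; "qd": joint speeds; "effort": joint torques, N m; "tcp_pos": TCP position; "eef_rot": TCP orientation; "ft_force": force on the tool from outside, world axes, zero at the start; "moment": the same for the moment, N m; "finger_gap": opening from 0.0 (shut) to 1.0 (fully open); "gripper_force": force on a finger pad.
Only numpy, scipy, OpenCV 4.12 (cv2) and the standard library are available. Lean on these libraries where they do the work, as an engineer would, in place of code of your own. Each camera call takes 0.05 s, during which the arm holds its last target. There are 200 camera calls.

## Working session

There is one attempt and no reset: what is moved stays moved. The work goes in short steps, Python scripts to look and compute and a tool call to move; the robot and the scene stay as the last step left them, time stands still between calls to the robot, and variables do not carry over. Pictures are saved under pics/ and viewed, at most 10 in all, crops included, and the job is handed in when it is done.

Besides the shell and the picture viewer there is one more tool, called after "Emit:" by a JSON object that holds its "fn" and its "kwargs", one argument or row to a line. step_arm: Moves the arm, as the interface text tells. Its arguments: {"type":"object","properties":{"steps":{"type":"array","items":{"type":"array","items":{"type":"number"}}},"fingers":{"type":"number"},"newtons":{"type":"number"}},"required":["steps"]}

```bash
mkdir -p pics
cat > h.py <<'E'
import numpy as np, cv2
from station import monitor, eyes, ticket
def K(c):
    f=240/np.tan(np.radians(c["vfov"])/2); return np.array([[f,0,c["cx"]],[0,f,c["cy"]],[0,0,1]])
def ray(c,u,v):
    P=np.array(c["pose"]); d=P[:3,:3]@np.linalg.inv(K(c))@[u,v,1]; return P[:3,3],d
def atz(c,u,v,z):
    o,d=ray(c,u,v); return o+d*(z-o[2])/d[2]
def proj(c,X):
    P=np.array(c["pose"]); p=K(c)@(P[:3,:3].T@(np.array(X,float)-P[:3,3])); return p[:2]/p[2]
def snap(n,f):
    c=eyes.capture(n); cv2.imwrite(f,c["img"][:,:,::-1]); np.save(f+'.npy',c,allow_pickle=True); return c
def load(f): return np.load(f+'.npy',allow_pickle=True).item()
E
python3 - <<'E'
from h import *
for n in("scene","top"):
    c=snap(n,f"pics/{n}0.png"); print(n,c["vfov"],c["cx"],c["cy"],np.round(c["pose"],3).tolist())
s=monitor.get_state(); print(s["time"],s["tcp_pos"],np.round(s["eef_rot"],3),s["finger_gap"])
E
```

```text
scene 54.04021874362634 316.2967695665863 240.3651217257641 [[0.017, 0.73, -0.683, 1084.217], [1.0, -0.026, -0.004, 14.228], [-0.021, -0.683, -0.73, 734.891], [0.0, 0.0, 0.0, 1.0]]
top 51.57367903331051 317.51357879787497 239.77946050330593 [[0.026, -0.987, 0.159, 383.235], [-1.0, -0.028, -0.006, 15.602], [0.01, -0.159, -0.987, 1048.518], [0.0, 0.0, 0.0, 1.0]]
0.1 [163.16592786 576.74228111 221.89866878] [[-0.962  0.272 -0.001]
 [ 0.272  0.962 -0.002]
 [ 0.    -0.002 -1.   ]] 0.9984195599541801
```

View pics/scene0.png

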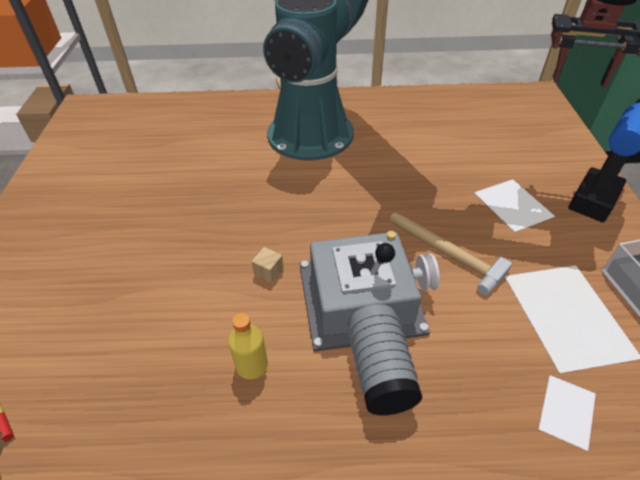

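View pics/top0.png

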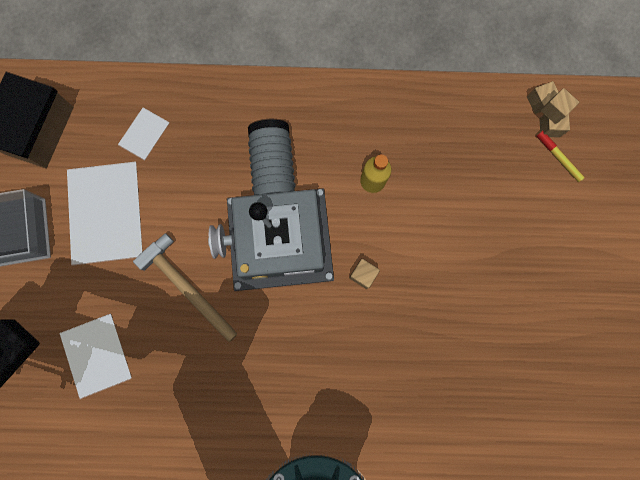

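The scene view shows the gearbox near (365,285) with the black knob at (385,253). The top view shows the knob near (258,211) and the gate opening near (277,231). I'll enlarge both to measure.

Run:
```python
from h import *
a=load("pics/top0.png")["img"][180:300,215:345]; b=load("pics/scene0.png")["img"][225:350,295:445]
A=cv2.resize(a,(390*1,360),interpolation=cv2.INTER_CUBIC);B=cv2.resize(b,(400,333),interpolation=cv2.INTER_CUBIC)
B=cv2.copyMakeBorder(B,0,27,0,0,cv2.BORDER_CONSTANT)
cv2.imwrite("pics/z.png",np.hstack([A,B])[:,:,::-1])
```

```text
(no output)
```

View pics/z.png

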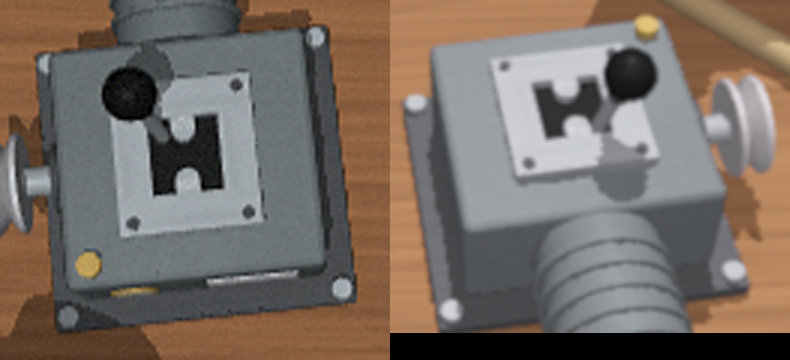

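```bash
cat >> h.py <<'E'
from scipy.optimize import least_squares
def Rz(t): return np.array([[np.cos(t),-np.sin(t)],[np.sin(t),np.cos(t)]])
def knobpos(g,ac,fo):
    # offsets 145 sin; up from pivot at z=20
    x,y=145*np.sin(fo),-145*np.sin(ac); z=20+np.sqrt(145**2-x*x-y*y)
    return np.r_[g[:2]+Rz(g[2])@[x,y],z]
E
python3 - <<'E'
from h import *
T=load("pics/top0.png");S=load("pics/scene0.png")
t=lambda u,v:(214.67+u/3,179.67+v/3); s=lambda u,v:(294.7+(u-390)/2.667,224.7+v/2.667)
obs=[(T,t(249,72),(50,-46)),(T,t(265,221),(-50,-46)),(T,t(122,237),(-50,46)),
(T,t(152,195),(-25.3,22.9)),(T,t(225,187),(-25.3,-22.9)),(T,t(217,113),(25.3,-22.9)),
(S,s(490,58),(-50,-46)),(S,s(518,178),(50,-46)),(S,s(658,158),(50,46))]
f=lambda p:np.concatenate([proj(c,np.r_[p[:2]+Rz(p[2])@m,100])-o for c,o,m in obs])
r=least_squares(f,[550,80,0.1]);print(r.x,r.fun.reshape(-1,2).round(1).tolist())
g=r.x
# each camera separately
for C in(T,S):
    ff=lambda p:np.concatenate([proj(c,np.r_[p[:2]+Rz(p[2])@m,100])-o for c,o,m in obs if c is C]); print(least_squares(ff,g).x)
def blob(c,u,v,w=14):
    u,v=int(u),int(v); m=(c["img"][v-w:v+w,u-w:u+w].max(2)<40).astype(np.uint8)
    n,l,st,ce=cv2.connectedComponentsWithStats(m); i=1+st[1:,4].argmax(); print(st[i]); return st[i][0]+(st[i][2]-1)/2+u-w,st[i][1]+(st[i][3]-1)/2+v-w
kt,ks=blob(T,258,211),blob(S,385,253);print(kt,ks)
ff=lambda p:np.r_[proj(T,p)-kt,proj(S,p)-ks]
k=least_squares(ff,[550,80,160]);print("tri",k.x,k.fun.round(1), "local",Rz(-g[2])@(k.x[:2]-g[:2]))
ff=lambda a:np.r_[proj(T,knobpos(g,*a))-kt,proj(S,knobpos(g,*a))-ks]
k=least_squares(ff,[-.2,.1]);print("ac,fo",k.x,k.fun.round(1),knobpos(g,*k.x))
np.save("g.npy",g)
for z,u,v,n in((0,376,185,"glue foot"),(0,365,275,"block")):print(n,atz(T,u,v,z))
E
```

```text
[5.51446730e+02 9.05334571e+01 1.34740365e-01] [[-0.4, -0.5], [-0.5, 0.3], [-0.5, 0.0], [0.3, 0.1], [-0.4, 0.2], [-0.3, -0.6], [-0.7, 0.8], [-0.9, -0.7], [0.0, -0.4]]
[5.51325086e+02 8.99459396e+01 1.33319223e-01]
[5.51781940e+02 9.15705965e+01 1.27560723e-01]
[  5   5  18  18 253]
[  5   5  18  19 204]
(np.float64(257.5), np.float64(210.5)) (np.float64(384.5), np.float64(253.0))
tri [577.43204534 121.63476967 159.20204831] [-0. -0. -0.  0.] local [29.9277247  27.32873147]
ac,fo [-0.18959358  0.20792921] [-0. -0. -0. -0.] [577.43750319 121.63342582 159.22022713]
glue foot [ 676.30575705 -114.71717751    0.        ]
block [479.24341359 -92.91256635   0.        ]
```

The gate fits to within a pixel at (551, 90.5) with yaw 0.134. The lever is at across −0.19, fore +0.21, and its triangulated height agrees. Next I shut the fingers, align the tool with the gearbox and travel to the front side of the knob.

Emit:
{"fn": "step_arm", "kwargs": {
  "steps": [
    [-39,-22,0,-0.1],
    [-78,-43,0,-0.2],
    [-117,-65,0,-0.3],
    [-156,-86,0,-0.41],
    [-195,-108,0,-0.41]
  ],
  "fingers": 1,
  "newtons": 20
}}

```text
time: 0.6
tcp_pos: [322.4, 418.8, 222.3]
eef_rot: [[-0.991, -0.137, -0.0], [-0.137, 0.991, -0.0], [0.0, -0.0, -1.0]]
ft_force: [0.4, -0.4, 0.2]
finger_gap: 0.583
gripper_force: 0.0
```

```bash
cat >> h.py <<'E'
def rep():
    s=monitor.get_state(); g=np.load("g.npy"); R=np.array(s["eef_rot"]); p=np.array(s["tcp_pos"])
    print("t",s["time"],"tcp",p.round(1),"loc",(Rz(-g[2])@(p[:2]-g[:2])).round(1),"toolx ang-(yaw+pi)",((np.arctan2(R[1,0],R[0,0])-g[2]-np.pi+np.pi)%(2*np.pi)-np.pi).round(3),"F",np.round(s["ft_force"],1),"gap",round(s["finger_gap"],2),"z",R[:,2].round(3))
    return s,g,R,p
def to(lx,ly,z):
    s,g,R,p=rep(); w=np.r_[g[:2]+Rz(g[2])@[lx,ly],z]; print("tool shift",(R.T@(w-p)).round(1))
E
python3 -c "
from h import *
to(72,27.3,215)"
```

```text
t 0.6 tcp [322.4 418.8 222.3] loc [-182.9  356.1] toolx ang-(yaw+pi) 0.003 F [ 0.4 -0.4  0.2] gap 0.58 z [-0. -0. -1.]
tool shift [-253.9 -329.5    7.4]
```

Emit:
{"fn": "step_arm", "kwargs": {
  "steps": [
    [-29,-37,0,0],
    [-58,-75,0,0],
    [-87,-113,0,0],
    [-116,-150,0,0],
    [-145,-188,0,0]
  ]
}}

```text
time: 1.1
tcp_pos: [491.3, 251.7, 222.4]
eef_rot: [[-0.991, -0.134, -0.001], [-0.134, 0.991, -0.0], [0.001, -0.0, -1.0]]
ft_force: [0.4, 0.1, -0.8]
finger_gap: 0.13
gripper_force: 0.0
```

Emit:
{"fn": "step_arm", "kwargs": {
  "steps": [
    [-28,-36,0,0],
    [-56,-72,0,0],
    [-84,-108,0,0],
    [-106,-138,0,0],
    [-106,-138,0,0]
  ]
}}

```text
time: 1.6
tcp_pos: [617.2, 127.0, 222.0]
eef_rot: [[-0.992, -0.13, 0.002], [-0.13, 0.992, -0.002], [-0.001, -0.002, -1.0]]
ft_force: [-0.5, 0.7, 0.0]
finger_gap: 0.009
gripper_force: 0.0
```

```bash
python3 -c "
from h import *
to(72,27.3,150)
c=snap('top','pics/t1.png');d=snap('scene','pics/s1.png')
a=c['img'][120:300,180:360];b=d['img'][130:340,280:480]
cv2.imwrite('pics/z1.png',np.hstack([cv2.resize(a,(400,400)),cv2.resize(b,(400,400))])[:,:,::-1])"
```

```text
t 1.6 tcp [617.2 127.  222. ] loc [70.1 27.3] toolx ang-(yaw+pi) -0.005 F [-0.5  0.7  0. ] gap 0.01 z [ 0.002 -0.002 -1.   ]
tool shift [-1.8  0.1 72. ]
```

View pics/z1.png

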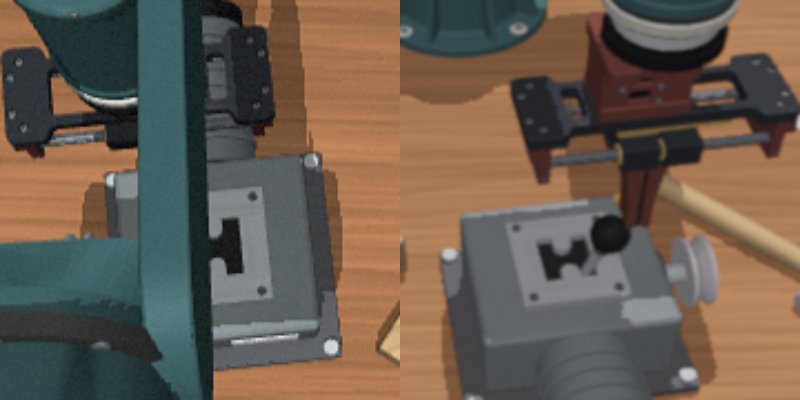

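```bash
python3 -c "
from h import *
c=load('pics/s1.png');g=np.load('g.npy');P=proj(c,[617.2,127,222]);print((P-[280,130])*[2,400/210]+[400,0])
P=proj(c,knobpos(g,-.19,.208));print((P-[280,130])*[2,400/210]+[400,0])"
```

```text
[629.68270256 218.69996805]
[608.98986377 234.29269402]
```

The tip projects where the image shows it, just forward of the knob at its height. I'll descend in front of the knob.

Emit:
{"fn": "step_arm", "kwargs": {
  "steps": [
    [0,0,25,0],
    [0,0,50,0],
    [0,0,70,0],
    [0,0,70,0]
  ]
}}

```text
time: 2.1
tcp_pos: [610.1, 131.9, 149.7]
eef_rot: [[-0.991, -0.135, -0.007], [-0.135, 0.991, -0.0], [0.007, 0.001, -1.0]]
ft_force: [-1.0, 0.3, -0.6]
finger_gap: 0.007
gripper_force: 0.0
```

Emit:
{"fn": "step_arm", "kwargs": {
  "steps": [
    [4,0,0,0],
    [8,0,0,0],
    [10,0,0,0],
    [12,0,0,0],
    [14,0,0,0]
  ]
}}

```text
time: 2.6
tcp_pos: [601.8, 129.2, 154.1]
eef_rot: [[-0.991, -0.134, 0.004], [-0.134, 0.991, 0.001], [-0.004, 0.0, -1.0]]
ft_force: [2.7, 1.4, 2.0]
finger_gap: 0.004
gripper_force: 1.4
```

```bash
python3 -c "
from h import *
to(27,27.3,150);rep();rep()"
```

```text
t 2.6 tcp [601.8 129.2 154.1] loc [55.  31.6] toolx ang-(yaw+pi) -0.001 F [2.7 1.4 2. ] gap 0.0 z [ 0.004  0.001 -1.   ]
tool shift [28.1 -4.3  4. ]
t 2.6 tcp [601.8 129.2 154.1] loc [55.  31.6] toolx ang-(yaw+pi) -0.001 F [2.7 1.4 2. ] gap 0.0 z [ 0.004  0.001 -1.   ]
t 2.6 tcp [601.8 129.2 154.1] loc [55.  31.6] toolx ang-(yaw+pi) -0.001 F [2.7 1.4 2. ] gap 0.0 z [ 0.004  0.001 -1.   ]
```

Contact came where predicted, at about 3 N. I'll draw the lever back toward the passage.

Emit:
{"fn": "step_arm", "kwargs": {
  "steps": [
    [4,-1,0,0],
    [8,-2,0,0],
    [12,-3,0,0],
    [15,-4,0,0],
    [16,-4,0,0]
  ]
}}

```text
time: 3.1
tcp_pos: [584.0, 122.6, 152.4]
eef_rot: [[-0.991, -0.134, -0.001], [-0.134, 0.991, -0.0], [0.001, 0.0, -1.0]]
ft_force: [1.6, 1.5, 2.3]
finger_gap: 0.005
gripper_force: 1.1
```

```bash
python3 -c "
from h import *
to(29,27.3,150)"
```

```text
t 3.1 tcp [584.  122.6 152.4] loc [36.6 27.4] toolx ang-(yaw+pi) -0.001 F [1.6 1.5 2.3] gap 0.0 z [-0.001 -0.    -1.   ]
tool shift [ 7.6 -0.1  2.5]
```

Emit:
{"fn": "step_arm", "kwargs": {
  "steps": [
    [2,0,0,0],
    [4,0,0,0],
    [6,0,0,0],
    [7,0,0,0],
    [7,0,0,0]
  ]
}}

```text
time: 3.6
tcp_pos: [577.5, 121.8, 152.6]
eef_rot: [[-0.991, -0.134, -0.0], [-0.134, 0.991, -0.0], [0.0, -0.0, -1.0]]
ft_force: [1.8, 1.3, 1.9]
finger_gap: 0.01
gripper_force: 0.8
```

```bash
cat >> h.py <<'E'
def lever(f,ac=-.2):
    # fit black blob in scene view with knob position, both joints (one view, sphere on known surface)
    c=snap("scene",f); g=np.load("g.npy"); u,v=[int(a) for a in proj(c,knobpos(g,ac,.05))]
    w=32; m=(c["img"][v-w:v+w,u-w:u+w].max(2)<40).astype(np.uint8)
    m=cv2.morphologyEx(m,cv2.MORPH_OPEN,np.ones((5,5),np.uint8))
    n,l,st,ce=cv2.connectedComponentsWithStats(m)
    for i in range(1,n):
        k=np.array([st[i][0]+(st[i][2]-1)/2+u-w,st[i][1]+(st[i][3]-1)/2+v-w])
        r=least_squares(lambda a:proj(c,knobpos(g,*a))-k,[ac,.05]); print("blob",st[i].tolist(),k,"across,fore",r.x.round(3))
    return c
E
python3 -c "
from h import *
to(29,27.3,150);c=lever('pics/s2.png')
cv2.imwrite('pics/z2.png',cv2.resize(c['img'][190:320,300:460],(640,520),interpolation=cv2.INTER_CUBIC)[:,:,::-1])"
```

```text
t 3.6 tcp [577.5 121.8 152.6] loc [30.1 27.5] toolx ang-(yaw+pi) -0.0 F [1.8 1.3 1.9] gap 0.01 z [-0. -0. -1.]
tool shift [ 1.1 -0.2  2.6]
blob [61, 0, 3, 4, 12] [412.  210.5] across,fore [-0.656 -0.465]
blob [49, 16, 13, 7, 87] [405. 228.] across,fore [-0.694 -0.438]
blob [30, 18, 14, 8, 104] [386.5 230.5] across,fore [-0.311 -0.152]
blob [23, 25, 6, 10, 58] [375.5 238.5] across,fore [-0.134 -0.001]
blob [1, 52, 9, 12, 82] [355.  266.5] across,fore [0.172 0.327]
blob [21, 61, 5, 3, 15] [373. 271.] across,fore [-0.013  0.415]h.py:18: RuntimeWarning: invalid value encountered in sqrt
  x,y=145*np.sin(fo),-145*np.sin(ac); z=20+np.sqrt(145**2-x*x-y*y)
```

View pics/z2.png

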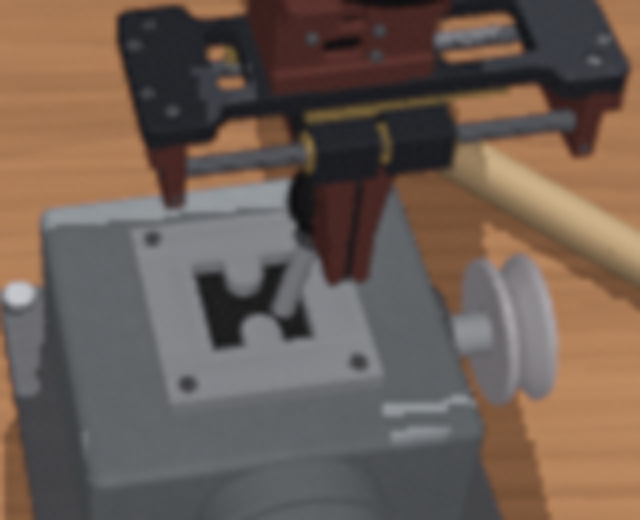

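Knob is mostly hidden behind the finger; the stem foot at crop (283,312) looks nearly level with the passage. I'll push a touch more, then back off, move round to the left side, and measure.

Emit:
{"fn": "step_arm", "kwargs": {
  "steps": [
    [1,0,0,0],
    [2,0,0,0],
    [2,0,0,0]
  ]
}}

```text
time: 3.95
tcp_pos: [575.7, 121.6, 152.7]
eef_rot: [[-0.991, -0.134, -0.0], [-0.134, 0.991, -0.0], [0.0, -0.0, -1.0]]
ft_force: [1.8, 0.2, 1.8]
finger_gap: 0.006
gripper_force: 0.9
```

Emit:
{"fn": "step_arm", "kwargs": {
  "steps": [
    [-10,0,0,0],
    [-20,0,0,0],
    [-20,20,0,0],
    [-20,40,0,0],
    [-20,55,0,0]
  ]
}}

```text
time: 4.45
tcp_pos: [588.6, 179.7, 152.2]
eef_rot: [[-0.991, -0.134, -0.001], [-0.134, 0.991, -0.0], [0.001, -0.0, -1.0]]
ft_force: [-0.4, 0.1, -0.9]
finger_gap: 0.002
gripper_force: 0.0
```

```bash
python3 -W ignore -c "
from h import *
to(1,62,150);c=lever('pics/s3.png')
cv2.imwrite('pics/z3.png',cv2.resize(c['img'][190:320,300:460],(640,520),interpolation=cv2.INTER_CUBIC)[:,:,::-1])"
```

```text
t 4.45 tcp [588.6 179.7 152.2] loc [48.8 83.4] toolx ang-(yaw+pi) -0.001 F [-0.4  0.1 -0.9] gap 0.0 z [-0.001 -0.    -1.   ]
tool shift [ 47.7 -21.4   2.2]
blob [23, 27, 7, 11, 62] [376. 241.] across,fore [-0.13   0.038]
blob [2, 54, 8, 10, 68] [355.5 267.5] across,fore [0.169 0.339]
blob [21, 61, 5, 3, 15] [373. 271.] across,fore [-0.013  0.415]
```

View pics/z3.png

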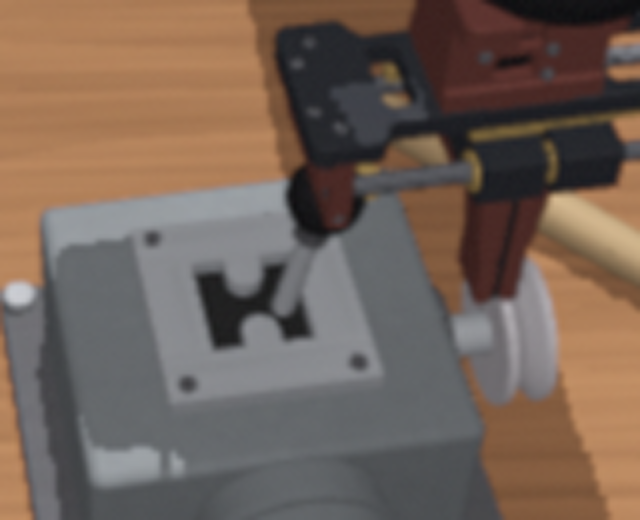

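The knob outline is at crop (288–363, bottom 241), so its centre is near (325,203).

```bash
python3 -W ignore -c "
from h import *
c=load('pics/s3.png');g=np.load('g.npy')
for k in((380.9,240.4),(380.9,239.4),(380.9,241.4)):
  print(least_squares(lambda a:proj(c,knobpos(g,*a))-k,[-.2,0]).x.round(3))"
```

```text
[-0.191  0.03 ]
[-0.195  0.015]
[-0.187  0.046]
```

Fore is about 0.01–0.03, level with the passage. Now I bring the fingers alongside the knob and push right.

Emit:
{"fn": "step_arm", "kwargs": {
  "steps": [
    [15,0,0,0],
    [30,0,0,0],
    [47,0,0,0],
    [47,-8,0,0],
    [47,-15,0,0]
  ]
}}

```text
time: 5.0
tcp_pos: [544.4, 157.0, 152.8]
eef_rot: [[-0.991, -0.134, 0.001], [-0.134, 0.991, -0.0], [-0.001, -0.001, -1.0]]
ft_force: [-0.1, -0.8, 0.5]
finger_gap: 0.005
gripper_force: 0.0
```

Emit:
{"fn": "step_arm", "kwargs": {
  "steps": [
    [0,-3,0,0],
    [0,-6,0,0],
    [0,-9,0,0],
    [0,-12,0,0],
    [0,-14,0,0]
  ]
}}

```text
time: 5.5
tcp_pos: [545.9, 143.6, 152.7]
eef_rot: [[-0.991, -0.134, 0.0], [-0.134, 0.991, 0.0], [-0.0, 0.0, -1.0]]
ft_force: [0.4, 2.0, 1.9]
finger_gap: 0.008
gripper_force: 1.1
```

```bash
python3 -W ignore -c "
from h import *
to(1,0,150)"
```

```text
t 5.5 tcp [545.9 143.6 152.7] loc [ 1.6 53.4] toolx ang-(yaw+pi) -0.001 F [0.4 2.  1.9] gap 0.01 z [ 0.  0. -1.]
tool shift [  0.6 -53.4   2.7]
```

Emit:
{"fn": "step_arm", "kwargs": {
  "steps": [
    [0,-4,0,0],
    [0,-8,0,0],
    [0,-12,0,0],
    [0,-16,0,0],
    [0,-20,0,0]
  ]
}}

```text
time: 6.0
tcp_pos: [548.4, 123.6, 152.7]
eef_rot: [[-0.991, -0.134, 0.0], [-0.134, 0.991, -0.0], [-0.0, -0.0, -1.0]]
ft_force: [-1.5, 2.2, 2.3]
finger_gap: 0.004
gripper_force: 1.1
```

Emit:
{"fn": "step_arm", "kwargs": {
  "steps": [
    [0,-4,0,0],
    [0,-8,0,0],
    [0,-12,0,0],
    [0,-16,0,0],
    [0,-18,0,0]
  ]
}}

```text
time: 6.5
tcp_pos: [550.7, 105.6, 152.6]
eef_rot: [[-0.991, -0.134, -0.0], [-0.134, 0.991, -0.0], [0.0, -0.0, -1.0]]
ft_force: [-1.8, 2.0, 0.8]
finger_gap: 0.009
gripper_force: 0.9
```

```bash
python3 -W ignore -c "
from h import *
to(1,0,150);c=lever('pics/s4.png',.1)
cv2.imwrite('pics/z4.png',cv2.resize(c['img'][190:320,300:460],(640,520),interpolation=cv2.INTER_CUBIC)[:,:,::-1])"
```

```text
t 6.5 tcp [550.7 105.6 152.6] loc [ 1.3 15. ] toolx ang-(yaw+pi) -0.001 F [-1.8  2.   0.8] gap 0.01 z [-0. -0. -1.]
tool shift [  0.3 -15.    2.6]
blob [61, 1, 3, 7, 21] [386. 216.] across,fore [-0.43  -0.612]
blob [43, 2, 14, 8, 102] [373.5 217.5] across,fore [-0.241 -0.52 ]
blob [26, 20, 19, 19, 276] [359. 241.] across,fore [0.063 0.012]
blob [41, 45, 10, 14, 99] [369.5 263.5] across,fore [0.009 0.324]
blob [27, 49, 5, 5, 25] [353. 263.] across,fore [0.186 0.281]
blob [30, 59, 5, 5, 25] [356. 273.] across,fore [0.175 0.402]
```

View pics/z4.png

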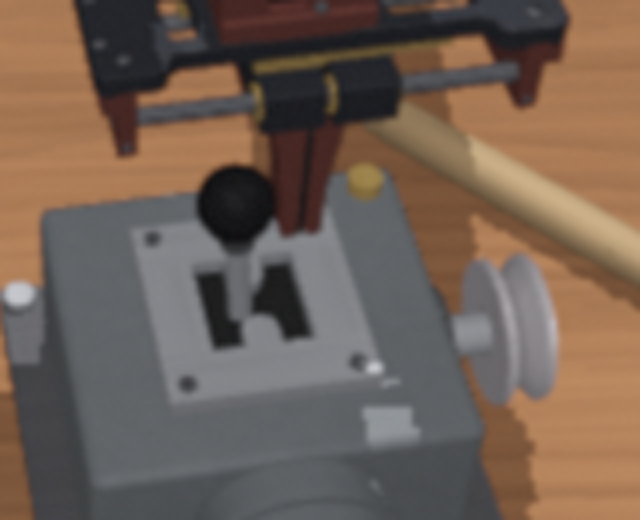

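The knob is fully visible at crop (236,203): across +0.06, fore +0.01, so it is passing through cleanly. About 20 mm remain.

Emit:
{"fn": "step_arm", "kwargs": {
  "steps": [
    [0,-4,0,0],
    [0,-8,0,0],
    [0,-12,0,0],
    [0,-15,0,0],
    [0,-17,0,0]
  ]
}}

```text
time: 7.05
tcp_pos: [552.8, 88.9, 152.4]
eef_rot: [[-0.991, -0.134, -0.001], [-0.134, 0.991, -0.0], [0.001, -0.0, -1.0]]
ft_force: [-0.4, 1.4, -1.4]
finger_gap: 0.005
gripper_force: 0.8
```

Emit:
{"fn": "step_arm", "kwargs": {
  "steps": [
    [0,-1,0,0],
    [0,-2,0,0],
    [0,-2.5,0,0]
  ]
}}

```text
time: 7.35
tcp_pos: [553.1, 86.7, 152.5]
eef_rot: [[-0.991, -0.134, -0.0], [-0.134, 0.991, -0.0], [0.001, -0.0, -1.0]]
ft_force: [-0.2, 2.0, -0.8]
finger_gap: 0.004
gripper_force: 0.8
```

```bash
python3 -W ignore -c "
from h import *
to(-45,-28.8,150);c=lever('pics/s5.png',.2)"
```

```text
t 7.35 tcp [553.1  86.7 152.5] loc [ 1.1 -4. ] toolx ang-(yaw+pi) -0.001 F [-0.2  2.  -0.8] gap 0.0 z [-0. -0. -1.]
tool shift [ 46.1 -24.8   2.5]
blob [58, 0, 6, 7, 39] [375.5 217. ] across,fore [-0.283 -0.575]
blob [39, 2, 14, 8, 107] [360.5 219.5] across,fore [-0.053 -0.431]
blob [24, 21, 19, 18, 270] [348.  243.5] across,fore [0.192 0.014]
blob [50, 43, 10, 14, 99] [369.5 263.5] across,fore [0.009 0.324]
```

Across is 0.192 and fore 0.014, so the lever is in the right-hand column and has not dipped. I'll go round to the robot side.

Emit:
{"fn": "step_arm", "kwargs": {
  "steps": [
    [0,10,0,0],
    [0,20,0,0],
    [15,20,0,0],
    [35,20,0,0],
    [50,20,0,0]
  ]
}}

```text
time: 7.9
tcp_pos: [500.0, 100.7, 152.7]
eef_rot: [[-0.991, -0.135, -0.0], [-0.135, 0.991, -0.0], [0.0, -0.0, -1.0]]
ft_force: [-0.8, 0.9, 0.3]
finger_gap: 0.005
gripper_force: 0.0
```

Emit:
{"fn": "step_arm", "kwargs": {
  "steps": [
    [0,-15,0,0],
    [0,-30,0,0],
    [0,-44,0,0],
    [0,-44,0,0]
  ]
}}

```text
time: 8.3
tcp_pos: [508.5, 54.2, 152.8]
eef_rot: [[-0.991, -0.132, 0.001], [-0.132, 0.991, -0.001], [-0.001, -0.001, -1.0]]
ft_force: [0.0, -0.1, 0.1]
finger_gap: 0.009
gripper_force: 0.0
```

```bash
python3 -W ignore -c "
from h import *
to(-25,-28.8,150);c=lever('pics/s6.png',.2)"
```

```text
t 8.3 tcp [508.5  54.2 152.8] loc [-47.5 -30.2] toolx ang-(yaw+pi) -0.003 F [ 0.  -0.1  0.1] gap 0.01 z [ 0.001 -0.001 -1.   ]
tool shift [-22.5   1.5   2.9]
blob [24, 21, 17, 18, 258] [347.  243.5] across,fore [0.203 0.01 ]
blob [50, 43, 10, 14, 99] [369.5 263.5] across,fore [0.009 0.324]
```

Emit:
{"fn": "step_arm", "kwargs": {
  "steps": [
    [-7,0,3,0],
    [-14,0,5,0],
    [-18,0,5,0],
    [-22,0,5,0],
    [-26,0,5,0]
  ]
}}

```text
time: 8.85
tcp_pos: [532.5, 60.0, 147.5]
eef_rot: [[-0.991, -0.134, -0.001], [-0.134, 0.991, -0.0], [0.001, -0.0, -1.0]]
ft_force: [-1.6, -0.0, 2.8]
finger_gap: 0.006
gripper_force: 1.0
```

Emit:
{"fn": "step_arm", "kwargs": {
  "steps": [
    [-4,0,0,0],
    [-8,0,0,0],
    [-12,0,0,0],
    [-16,0,0,0],
    [-18,0,0,0]
  ]
}}

```text
time: 9.35
tcp_pos: [551.0, 62.3, 147.6]
eef_rot: [[-0.991, -0.134, 0.0], [-0.134, 0.991, 0.0], [-0.0, 0.0, -1.0]]
ft_force: [-1.4, -1.0, 0.7]
finger_gap: 0.007
gripper_force: 0.8
```

```bash
python3 -W ignore -c "
from h import *
to(10.3,-28.8,148);c=lever('pics/s7.png',.2)"
```

```text
t 9.35 tcp [551.   62.3 147.6] loc [ -4.2 -27.9] toolx ang-(yaw+pi) -0.001 F [-1.4 -1.   0.7] gap 0.01 z [ 0.  0. -1.]
tool shift [-14.5  -0.9  -0.4]
blob [41, 1, 14, 8, 97] [362.5 218.5] across,fore [-0.085 -0.463]
blob [23, 4, 13, 7, 87] [344. 221.] across,fore [ 0.144 -0.471]
blob [26, 30, 18, 20, 280] [349.5 253.5] across,fore [0.202 0.155]
blob [50, 43, 10, 14, 99] [369.5 263.5] across,fore [0.009 0.324]
```

The lever is travelling up the right slot at fore 0.155. I'll continue to the stop, slower near the end.

Emit:
{"fn": "step_arm", "kwargs": {
  "steps": [
    [-3,0,0,0],
    [-6,0,0,0],
    [-8,0,0,0],
    [-10,0,0,0],
    [-11,0,0,0]
  ]
}}

```text
time: 9.9
tcp_pos: [561.5, 63.7, 147.5]
eef_rot: [[-0.991, -0.134, -0.0], [-0.134, 0.991, -0.0], [0.0, -0.0, -1.0]]
ft_force: [-1.5, -0.8, -1.4]
finger_gap: 0.003
gripper_force: 0.8
```

Emit:
{"fn": "step_arm", "kwargs": {
  "steps": [
    [-0.5,0,0,0],
    [-1,0,0,0],
    [-1.5,0,0,0],
    [-2,0,0,0]
  ]
}}

```text
time: 10.3
tcp_pos: [562.7, 63.9, 147.4]
eef_rot: [[-0.991, -0.134, -0.002], [-0.134, 0.991, -0.0], [0.002, -0.0, -1.0]]
ft_force: [-3.3, -0.6, -0.5]
finger_gap: 0.007
gripper_force: 1.9
```

```bash
python3 -W ignore -c "
from h import *
to(10.3,-28.8,148);c=lever('pics/s8.png',.2)"
```

```text
t 10.3 tcp [562.7  63.9 147.4] loc [  7.6 -27.9] toolx ang-(yaw+pi) -0.0 F [-3.3 -0.6 -0.5] gap 0.01 z [-0.002 -0.    -1.   ]
tool shift [-2.7 -0.9 -0.6]
blob [43, 8, 13, 7, 83] [364. 225.] across,fore [-0.059 -0.267]
blob [24, 10, 14, 7, 96] [345.5 227. ] across,fore [ 0.16 -0.29]
blob [28, 37, 19, 19, 296] [352. 260.] across,fore [0.191 0.242]
blob [51, 43, 9, 14, 94] [370.  263.5] across,fore [0.003 0.325]
```

Emit:
{"fn": "step_arm", "kwargs": {
  "steps": [
    [-0.5,0,0,0],
    [-1,0,0,0],
    [-1,0,0,0]
  ]
}}

```text
time: 10.65
tcp_pos: [563.2, 63.9, 147.3]
eef_rot: [[-0.991, -0.134, -0.003], [-0.134, 0.991, -0.0], [0.003, -0.0, -1.0]]
ft_force: [-6.1, -1.3, 0.2]
finger_gap: 0.004
gripper_force: 2.9
```

Emit:
{"fn": "step_arm", "kwargs": {
  "steps": [
    [-0.5,0,0,0],
    [-1,0,0,0],
    [-1,0,0,0]
  ]
}}

```text
time: 10.95
tcp_pos: [563.5, 64.0, 147.3]
eef_rot: [[-0.991, -0.134, -0.004], [-0.134, 0.991, -0.001], [0.004, -0.0, -1.0]]
ft_force: [-7.6, -0.5, 1.5]
finger_gap: 0.008
gripper_force: 3.7
```

The lever is at the end stop: force has risen to 7.6 N with almost no motion. I'll withdraw and check.

Emit:
{"fn": "step_arm", "kwargs": {
  "steps": [
    [8,0,0,0],
    [20,0,0,0],
    [40,0,0,0],
    [60,0,-30,0],
    [80,0,-70,0]
  ]
}}

```text
time: 11.45
tcp_pos: [484.1, 53.4, 217.1]
eef_rot: [[-0.991, -0.134, -0.002], [-0.134, 0.991, 0.0], [0.002, 0.0, -1.0]]
ft_force: [0.3, 0.7, -0.3]
finger_gap: 0.004
gripper_force: 0.0
```

Emit:
{"fn": "step_arm", "kwargs": {
  "steps": [
    [0,0,-30,0],
    [0,0,-50,0],
    [0,0,-50,0]
  ]
}}

```text
time: 11.75
tcp_pos: [488.6, 53.4, 271.3]
eef_rot: [[-0.991, -0.134, 0.009], [-0.134, 0.991, -0.0], [-0.009, -0.001, -1.0]]
ft_force: [0.6, 0.0, -0.1]
finger_gap: 0.008
gripper_force: 0.0
```

```bash
python3 -W ignore -c "
from h import *
rep();c=lever('pics/s9.png',.2)
cv2.imwrite('pics/z9.png',c['img'][150:450,180:580][:,:,::-1])"
```

```text
t 11.75 tcp [488.6  53.4 271.3] loc [-67.3 -28.3] toolx ang-(yaw+pi) -0.001 F [ 0.6  0.  -0.1] gap 0.01 z [ 0.009 -0.    -1.   ]
blob [28, 38, 19, 18, 282] [352.  260.5] across,fore [0.192 0.248]
```

View pics/z9.png

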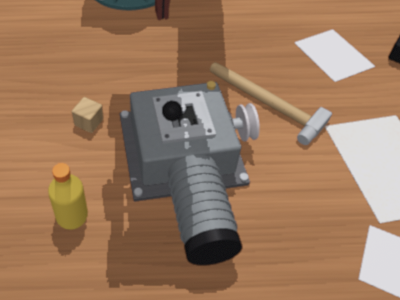

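The picture shows the knob at crop (172,110), which is across 0.19 and fore about 0.25. That puts it at the front end of the right slot. The hammer, glue and block haven't moved, and the arm is clear.

```bash
python3 -c "
from h import *
print(ticket.hand_in())"
```

```text
the job is handed in; nothing more can be done
None
```

The gearbox is in third and handed in: the lever is fully home in the front right-hand slot, pushed with shut fingertips at under 10 N in the readings, and the hammer, glue bottle and block were left where they were.

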